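Park a counterweighted bin lid on its rest and load the staples

TASK

Lift the clear lid of the supply bin by its orange bar, take it over its balance point and ease it back against the rubber plunger of its rest, then press the lid on, firmly but without forcing it, until the plunger is fully home, and let go so that the lid stays open by itself. Never let the lid drop, and do not touch the rest with the fingers. Then set the staple box down flat on the floor of the bin, the same way up, and leave the other things alone.

Things in the scene. Friction and masses are not known exactly. Their poses are not given: they have to be found in the camera images.
- bin: Fixed grey open bin on a base plate, clear lid. Origin: centre of the underside, on the counter; x points level from the front (orange bar) to the hinge, y along the hinge, z up. Inside: x -58 to 58 mm, y -60 to 60 mm, floor at z 8 mm, wall tops z 50 mm, walls 4 mm. The 6 mm base plate runs on behind the hinge to x 182 mm.
- lid_hinge (a point): The middle of the lid's hinge line, fixed on the bin at x = 72, y = 0, z = 64 mm of the bin's frame; the hinge line runs along the bin's y.
- lid_handle (a point): Middle of the lid's orange grip bar; moves with the lid. Round bar, 14 mm diameter, parallel to the hinge line and 178 mm from it, 108 mm free length between the two 6 mm side rails; 33 mm free gap between bar and the lid panel's edge strip. Closed, it is level with the hinge: 64 mm above the counter, 106 mm in front of the bin's centre.
- lid (a joint): Lid angle, rad: 0 closed (level), grows as the bar rises and goes over towards the rest; the bar is at hinge + 178 mm x (-cos, +sin) in the bin's x and z. Swings nearly freely. Balances at about 1.0 rad: below that it falls shut, beyond it falls open. It meets the plunger somewhere from 1.65 to 2.0 rad (different each time, not reported, to be felt) and stops about 0.09 rad later.
- lid_weight (a point): Middle of the lid's counterweight, a dark steel cylinder, 34 mm diameter by 80 mm, fixed to the lid above the hinge and moving with it. Lid and weight together are 0.8 to 1.15 kg; lifting the bar from closed takes about 2 N. A lid turning faster than 2 rad/s counts as dropped.
- lid_rest: The rest: fixed dark steel post behind the hinge, 156 mm high, origin under its front face, axes as the bin's, always at x 160 mm on the bin. A screw through it holds a rubber-tipped plunger, 20 mm diameter, in front of it, 147 mm above the counter, which the lid meets about 90 mm from the hinge. How far the screw stands out varies and is not reported.
- plunger (a joint): How far the plunger is pushed in, m: 0 standing out, 0.008 fully home (0.0065 will do); it moves level along the bin's x and stays where it is pushed. It takes some 9 N on the plunger, about 3 to 4 N pushing at the lid's bar; the open lid's own weight is only some 3 N there and does not move it. More than 30 N on it (about 13 N pushing at the bar) is forcing.
- staple_box: Closed pale cardboard box of staples, 41 x 74 x 27 mm (its x, y, z), about 0.19 kg, lying on the counter to the right of the bin. Origin at the centre of its underside, z up.
- stamp: Wooden rubber stamp standing upright behind the bin, 28 x 58 x 73 mm, origin at the centre of its underside; a bystander.
- glue_stick: Glue stick with white barrel and dark cap lying on the counter left of the bin, 28 x 95 x 28 mm, origin at its underside; a bystander.
- remover: Black staple remover on the counter, far right, 39 x 56 x 20 mm, origin at its underside; a bystander.
Mind the look-alikes: they are no part of the job. What is shaped like the staple_box but turquoise or yellow is not meant.

How it is judged:
By the outcome, as a careful person would: the job done as asked, in the order asked, and still so for the second after the job is handed in, with the robot touching nothing.
It also fails if it takes over 70 s, if anything falls off the work surface, if the arm or the gripper's body presses on something with over 40 N, if the wrist force passes 120 N, or if a joint passes its speed limit or range.

ROBOT

A 7-joint arm with a two-finger parallel gripper is mounted at the origin on a cart in front of the work surface, level with it; the furniture and walls round the work are solid. World frame = base frame: x ahead of the robot, y to its left, z up, the work surface at z = 0. Lengths are in m, angles in rad, forces in N, time in s.
With the tool pointing down it reaches from about 0.4 to 0.85 m from the base axis. Payload 10.4 kg.
Tool frame: the origin (TCP) lies midway between the tips of the shut fingers; the grasp point (between the pads) lies 19 mm behind it; z points along the fingers, x is the direction in which the jaws open and shut, and the axes are right-handed (so a half turn about z gives the same grasp; the last joint's range is limited). The gripper opens to 85 mm and grips with 20 to 120 N. Pads are 22 mm wide; open, the fingers measure 114 mm over their backs; the gripper's body (76 mm by 85 mm) begins 54 mm behind the grasp point. The pads swing forward as they close: fully open they stand 13 mm farther back than shut.
Start: joints at [-1.267, 0.332, -0.065, 1.46, 0.022, 1.35, -0.088], TCP at [0.201, 0.592, 0.231] pointing down, gripper open.
Joint ranges: [-2.6, 2.6], [-0.5, 2.12], [-1.47, 1.34], [0.16, 2.42], [-1.27, 4.41], [0.06, 2.06], [-2.6, 2.6]. Speed limits (rad/s): [2.22, 2.22, 2.79, 2.79, 3.14, 3.14, 3.14].

INTERFACE

Orientations are given as a unit quaternion [x, y, z, w].
In Python, from workcell import manip, cams gives the robot as it stands.
- The arm moves only by the tool move_arm, never from a script. Its argument "moves" is a list of rows, each a list of 7 numbers: the turn, a rotation vector about the tool's x, y, z in degrees, then the shift along the tool's x, y, z in m, then the finger opening in m, from 0 to 0.0854. A call has 1 to 10 rows; each row is the pose to reach, as a shift and turn from the pose commanded when the call began, along the tool's axes at that moment; what a row does not reach only later rows make up. A row lasts 1/10 s, in which the tool goes at most 50 mm and 8.59 degrees, less where a joint would pass 70% of its speed; a pose out of reach is approached as far as the arm can. A call with a gripper value outside its range is refused whole. The fingers move at their own pace and stop on an object; "grip_force" is the grip in N (left out, the last holds). Time passes only in rows, so rows that repeat a pose let the fingers close. It gives the time, the measured TCP pose, the force and the opening at its end, in the units of the state.
- manip.get_obs(): the state, without advancing time (a new reading comes with each control period).
- cams.camera(name): name is "side" or "top"; returns the picture (420x560x3 uint8, red, green, blue); there is no depth.
- cams.camera_params(name): a dict with "fx", "fy", "cx", "cy" (pixels), "xyz" and "rotation" of the camera in the world. Camera axes: x right, y up, looking along -z (the intrinsics and any distortion apply to the point x, -y, -z); pixel columns grow to the right and rows downward; lengths in m; the calibration is good to about 2 mm. A picture is of the moment at which its call begins. camera_params takes no time and is no camera call.
- manip.hand_in(): hands the job in, once; it reports no verdict.
The state is a dict: "clock": time; "joint_pos": joint angles; "joint_velocities": joint speeds; "tau": joint torques, N m; "position": TCP position; "ee_rot": TCP orientation; "ft_force": force on the tool from outside, world axes, zero at the start; "torque": the same for the moment, N m; "grip_width": opening from 0.0 (shut) to 1.0 (fully open).
Only numpy, scipy, OpenCV 4.12 (cv2) and the standard library are available. Lean on these libraries where they do the work, as an engineer would, in place of code of your own. Each camera call takes 0.05 s, during which the arm holds its last target. There are 200 camera calls.

## Working session

There is one attempt and no reset: what is moved stays moved. The work goes in short steps, Python scripts to look and compute and a tool call to move; the robot and the scene stay as the last step left them, time stands still between calls to the robot, and variables do not carry over. Pictures are saved under pics/ and viewed, about 8 in all and at most 12, crops included, and the job is handed in when it is done.

Besides the shell and the picture viewer there is one more tool, called after "Emit:" as name([rows], argument=value, ...), one row to a line, values as JSON. move_arm: Moves the arm, as the interface text tells. Its arguments: {"type":"object","properties":{"moves":{"type":"array","items":{"type":"array","items":{"type":"number"}}},"grip_force":{"type":"number"}},"required":["moves"]}

```bash
ls; mkdir -p pics
python3 - <<'E'
from workcell import manip, cams
import cv2
o=manip.get_obs()
for k,v in o.items(): print(k,v)
for n in("side","top"):
    print(n,cams.camera_params(n))
    cv2.imwrite(f"pics/{n}0.png",cams.camera(n)[:,:,::-1])
E
```

```text
pics
clock 0.0
joint_pos [-1.26659019  0.33292528 -0.06469071  1.46100237  0.02158935  1.34989569
 -0.08850092]
joint_velocities [ 0.00016906  0.00075751  0.00247503 -0.0008193   0.0003263  -0.00257993
  0.00073142]
tau [-1.44390438e-04 -6.25446367e+01  4.92179347e-02 -3.91594255e+01
  1.62663928e-02  1.00043637e-02 -1.85825243e-06]
position [0.20051646 0.59153512 0.23045341]
ee_rot [ 8.12714398e-01  5.82661753e-01 -6.04548562e-04  4.73349301e-04]
ft_force [-0.1544313  0.2928682 -0.1027494]
torque [-0.06041642 -0.06202442 -0.00325185]
grip_width 1.0024026398459582
side {'fx': 394.8587820053617, 'fy': 394.8587820053617, 'cx': 280.57430222529825, 'cy': 207.90301306609172, 'xyz': array([ 0.33944252, -1.37201538,  1.04815546]), 'rotation': array([ 0.4472814 , -0.02878076, -0.08497386,  0.88988227])}
top {'fx': 500.36338071214857, 'fy': 500.36338071214857, 'cx': 284.02090420268405, 'cy': 219.10932005734944, 'xyz': array([ 0.23778864, -0.15610345,  1.63797954]), 'rotation': array([-0.07001215,  0.0598732 ,  0.70469208, -0.70350734])}
```

View pics/side0.png

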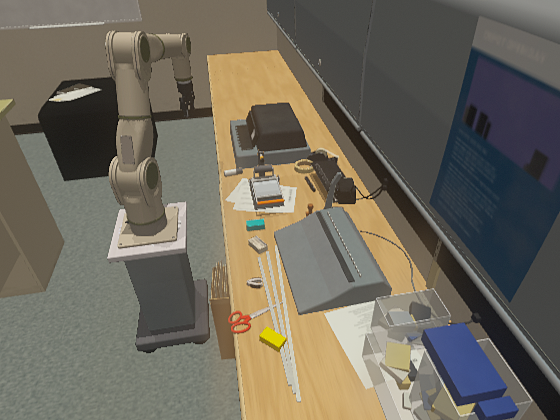

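View pics/top0.png

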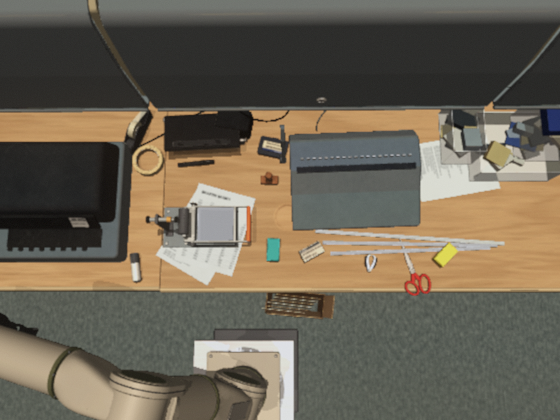

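The bin is in the top view around (215,222): orange bar right at (248,222), hinge left at about (190,222) and rest at about (160,220). The pale staple box is at (312,252), with turquoise (273,250) and yellow (446,254) decoys. I'll take closer crops next.

```bash
cat > h.py <<'E'
import numpy as np, cv2
from scipy.spatial.transform import Rotation as R
from workcell import manip, cams
def proj(n,P):
    c=cams.camera_params(n); p=R.from_quat(c['rotation']).inv().apply(np.atleast_2d(P)-c['xyz'])
    return np.c_[c['cx']+c['fx']*p[:,0]/-p[:,2], c['cy']+c['fy']*p[:,1]/p[:,2]]
def ray(n,uv,z):
    c=cams.camera_params(n); uv=np.atleast_2d(uv)
    d=R.from_quat(c['rotation']).apply(np.c_[(uv[:,0]-c['cx'])/c['fx'],-(uv[:,1]-c['cy'])/c['fy'],-np.ones(len(uv))])
    return c['xyz']+d*((z-c['xyz'][2])/d[:,2])[:,None]
def crop(img,x0,y0,w,h,s,name):
    cv2.imwrite(name,cv2.resize(img[y0:y0+h,x0:x0+w],None,fx=s,fy=s,interpolation=cv2.INTER_CUBIC))
E
python3 - <<'E'
from h import *
t=cv2.imread('pics/top0.png'); s=cv2.imread('pics/side0.png')
a=cv2.resize(t[185:285,130:330],None,fx=4,fy=4,interpolation=cv2.INTER_CUBIC)
cv2.imwrite('pics/t1.png',a)
crop(s,210,140,160,120,5,'pics/s1.png')
print(ray('top',[[249,222]],.064),ray('top',[[312,252]],.027),ray('top',[[273,250]],.027), ray('top',[[160,220]],.15))
E
```

```text
[[ 0.52159834 -0.02141308  0.064     ]] [[ 0.42911568 -0.22338564  0.027     ]] [[ 0.43588611 -0.09722071  0.027     ]] [[0.51305739 0.24174124 0.15      ]]
```

View pics/t1.png

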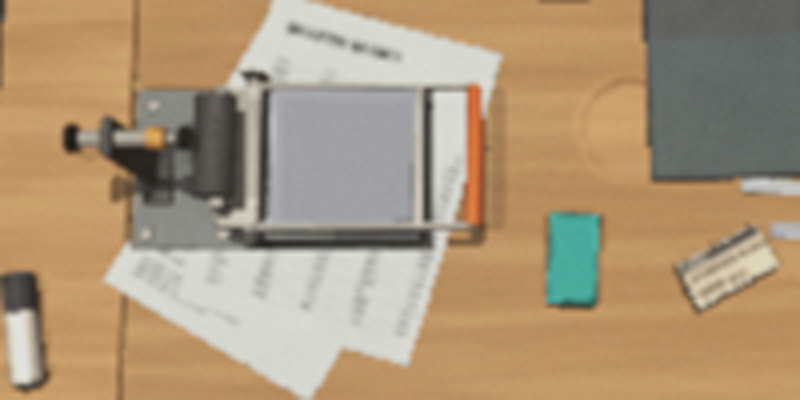

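View pics/s1.png

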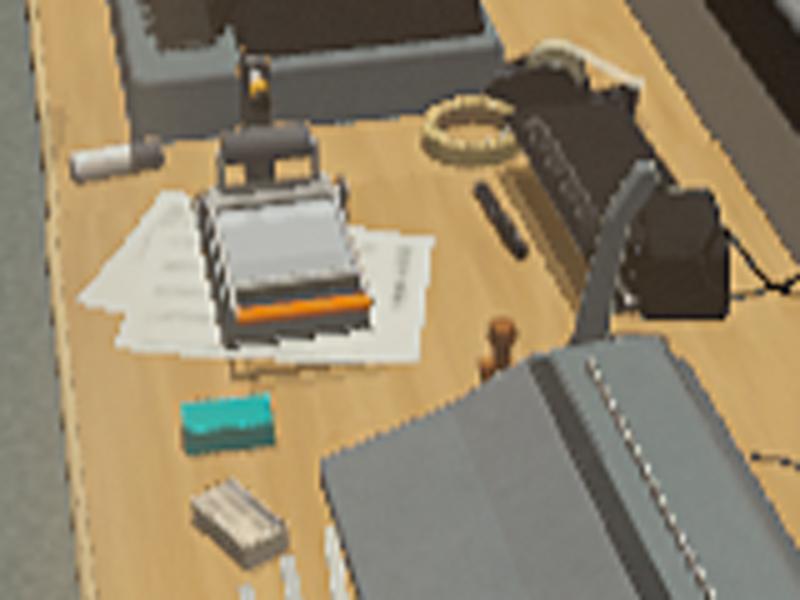

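```bash
cat >> h.py <<'E'
from scipy.optimize import least_squares
def boxpts(x,y,yaw,sx,sy,h):
    c=np.array([[a*sx/2,b*sy/2,z] for z in(0,h) for a,b in((1,1),(1,-1),(-1,-1),(-1,1))])
    c[:,:2]=c[:,:2]@np.array([[np.cos(yaw),np.sin(yaw)],[-np.sin(yaw),np.cos(yaw)]])+[x,y]
    return c
E
python3 - <<'E'
from h import *
f=lambda P,o,s:(np.array(P)+.5)/s-.5+np.array(o)
T=f([[475,87],[475,226]],(130,185),4); S=f([[370,300],[237,312]],(210,140),5)
print('bar top',ray('top',T,.064)); print('bar side',ray('side',S,.064))
B=f([[135,91],[135,246]],(130,185),4); print('plate',ray('top',B,.006))
# staple box silhouette fit, both views
res={}
for n,(x0,y0,x1,y1) in {'top':(296,238,330,266),'side':(246,233,270,256)}.items():
    im=cv2.imread(f'pics/{n}0.png'); hsv=cv2.cvtColor(im,cv2.COLOR_BGR2HSV)
    m=np.zeros(im.shape[:2],np.uint8); m[y0:y1,x0:x1]=(hsv[y0:y1,x0:x1,1]<95)
    k,l,st,c=cv2.connectedComponentsWithStats(m); i=1+np.argmax(st[1:,4]); m=(l==i).astype(np.uint8)
    print(n,st[i],c[i]); res[n]=m
def mask(n,p):
    s=8; h=cv2.convexHull(((proj(n,boxpts(*p,.041,.074,.027))+.5)*s).astype(np.int32))
    x0,y0=(290,230) if n=='top' else (240,225)
    M=np.zeros((45*s,45*s),np.uint8); cv2.fillConvexPoly(M,h-np.array([x0*s,y0*s]),1)
    return cv2.resize(M.astype(float),(45,45),interpolation=cv2.INTER_AREA), res[n][y0:y0+45,x0:x0+45]
from scipy.optimize import minimize
cost=lambda p:sum(np.abs(np.subtract(*mask(n,(p[0]/100,p[1]/100,p[2])))).sum() for n in res)
best=min((minimize(cost,[42.9,-22.3,a],method='Nelder-Mead') for a in np.arange(0,3.1,.4)),key=lambda r:r.fun)
print(best.x,best.fun)
print(ray('top',[[158.5,218.5]],.147))
E
```

```text
bar top [[ 0.57270478 -0.01876223  0.064     ]
 [ 0.45985963 -0.02019465  0.064     ]]
bar side [[ 0.5719825  -0.01463851  0.064     ]
 [ 0.45787647 -0.00798562  0.064     ]]
plate [[0.58260097 0.270852   0.006     ]
 [0.45208226 0.26512134 0.006     ]]
top [299 241  26  22 308] [311.32142857 251.13311688]
side [248 235  22  21 237] [258.38396624 244.91561181]
[ 43.24583861 -22.12154488   0.51251248] 70.296875
[[0.5182683  0.24733479 0.147     ]]
```

Emit:
move_arm([
  [0, 0, 0, 0, 0, -0.05, 0.085],
  [0, 0, 0, 0, 0, -0.09, 0.085],
  [0, 0, -8, -0.03, 0.03, -0.09, 0.05],
  [0, 0, -18.7, -0.4764, 0.4946, -0.09, 0.035],
  [0, 0, -18.7, -0.4764, 0.4946, -0.09, 0.035],
  [0, 0, -18.7, -0.4764, 0.4946, -0.09, 0.035],
  [0, 0, -18.7, -0.4764, 0.4946, -0.09, 0.035],
  [0, 0, -18.7, -0.4764, 0.4946, -0.09, 0.035],
  [0, 0, -18.7, -0.4764, 0.4946, -0.09, 0.035],
  [0, 0, -18.7, -0.4764, 0.4946, -0.09, 0.035],
], grip_force=25)

```text
clock: 1.1
position: [0.381, 0.2411, 0.3212]
ee_rot: [0.707, 0.707, 0.0, -0.0]
ft_force: [0.2, 1.1, -0.0]
grip_width: 0.408
```

```bash
cat >> h.py <<'E'
def st():
    o=manip.get_obs(); q=R.from_quat(o['ee_rot']); M=q.as_matrix()
    print('t %.2f'%o['clock'],'pos',o['position'].round(4),'jawhead %.1f'%np.degrees(np.arctan2(M[1,0],M[0,0])),'z',M[:,2].round(3),'F',o['ft_force'].round(2),'w %.1f mm'%(o['grip_width']*85.4),'q',np.round(o['joint_pos'],2))
    return o,M
def go(pos,head=None):
    o,M=st(); d=M.T@(np.array(pos)-o['position'])
    if head is None: rv=[0,0,0]
    else:
        h=np.radians(head); T=np.c_[[np.cos(h),np.sin(h),0],[np.sin(h),-np.cos(h),0],[0,0,-1]]
        rv=R.from_matrix(M.T@T).as_rotvec(degrees=True)
    print('turn',np.round(rv,2),'shift',np.round(d,4))
E
python3 -c "
from h import *
go([.516,-.019,.30],90)"
```

```text
t 1.10 pos [0.381  0.2411 0.3212] jawhead 90.0 z [-0.  0. -1.] F [ 0.22  1.07 -0.02] w 34.8 mm q [-0.86 -0.1   0.18  1.75  0.02  1.49  0.89]
turn [-0.01 -0.02 -0.02] shift [-0.2601  0.1351  0.0211]
```

Emit:
move_arm([
  [0, 0, 0, -0.26, 0.135, 0.0, 0.035],
  [0, 0, 0, -0.26, 0.135, 0.0, 0.035],
  [0, 0, 0, -0.26, 0.135, 0.0, 0.035],
  [0, 0, 0, -0.26, 0.135, 0.0, 0.035],
  [0, 0, 0, -0.26, 0.135, 0.0, 0.035],
  [0, 0, 0, -0.26, 0.135, 0.0, 0.035],
  [0, 0, 0, -0.26, 0.135, 0.12, 0.035],
  [0, 0, 0, -0.26, 0.135, 0.2, 0.035],
  [0, 0, 0, -0.26, 0.135, 0.2, 0.035],
  [0, 0, 0, -0.26, 0.135, 0.2, 0.035],
])

```text
clock: 2.1
position: [0.515, -0.0169, 0.1194]
ee_rot: [0.707, 0.707, 0.0, -0.0]
ft_force: [1.1, 1.8, -1.3]
grip_width: 0.408
```

```bash
python3 -c "
from h import *
st()
t=cams.camera('top'); s=cams.camera('side')
a=cv2.resize(t[190:260,205:275],(392,392),interpolation=cv2.INTER_CUBIC)
b=cv2.resize(s[170:240,230:300],(392,392),interpolation=cv2.INTER_CUBIC)
cv2.imwrite('pics/c2.png',np.hstack([a,b])[:,:,::-1])
print(proj('top',[.516,-.019,.064]),proj('side',[.516,-.019,.064]))"
```

```text
t 2.10 pos [ 0.515  -0.0169  0.1194] jawhead 90.0 z [ 0.  0. -1.] F [ 1.11  1.81 -1.28] w 34.9 mm q [-0.55  0.2   0.55  1.91 -0.12  1.06  1.62]
[[248.22443479 223.72515733]] [[270.86705533 201.79683925]]
```

View pics/c2.png

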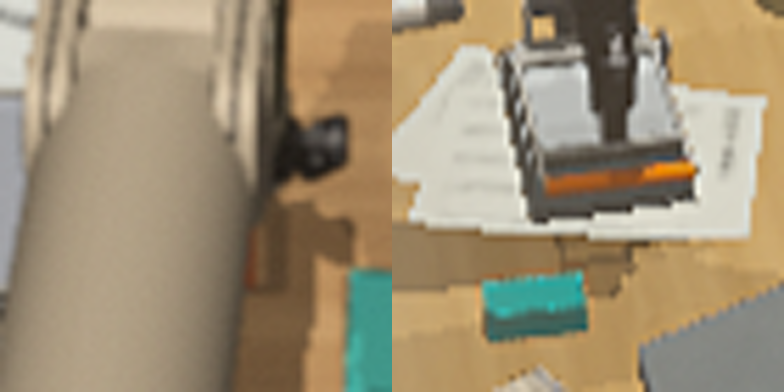

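The bar sits at crop (620,180), matching the projected (621,178), and the fingers are above it. Next I descend, straddle it and close.

Emit:
move_arm([
  [0, 0, 0, 0, 0, 0.03, 0.035],
  [0, 0, 0, 0, 0, 0.05, 0.035],
  [0, 0, 0, 0, 0, 0.065, 0.035],
  [0, 0, 0, 0, 0, 0.074, 0.035],
  [0, 0, 0, 0, 0, 0.074, 0.035],
  [0, 0, 0, 0, 0, 0.074, 0.035],
])

```text
clock: 2.8
position: [0.5164, -0.0167, 0.0487]
ee_rot: [0.707, 0.707, 0.001, 0.0]
ft_force: [-0.1, 0.1, 0.2]
grip_width: 0.409
```

Emit:
move_arm([
  [0, 0, 0, 0, 0, 0, 0.02],
  [0, 0, 0, 0, 0, 0, 0.01],
  [0, 0, 0, 0, 0, 0, 0.005],
  [0, 0, 0, 0, 0, 0, 0.005],
  [0, 0, 0, 0, 0, 0, 0.005],
  [0, 0, 0, 0, 0, 0, 0.005],
], grip_force=25)

```text
clock: 3.4
position: [0.5162, -0.0156, 0.0485]
ee_rot: [0.707, 0.707, 0.001, -0.0]
ft_force: [-1.5, 4.6, 6.4]
grip_width: 0.149
```

```bash
python3 -c "
from h import *
st()"
```

```text
t 3.40 pos [ 0.5162 -0.0156  0.0485] jawhead 90.0 z [ 0.001  0.002 -1.   ] F [-1.55  4.62  6.37] w 12.7 mm q [-0.52  0.31  0.53  1.97 -0.19  0.92  1.68]
```

Emit:
move_arm([
  [0, 0, 0, 0, 0, 0, 0.03],
  [0, 0, 0, 0.001, 0, 0, 0.03],
  [0, 0, 0, 0.001, 0, 0.004, 0.03],
  [0, 0, 0, 0.001, 0, 0.008, 0.03],
  [0, 0, 0, 0.001, 0, 0.008, 0.015],
  [0, 0, 0, 0.001, 0, 0.008, 0.005],
  [0, 0, 0, 0.001, 0, 0.008, 0.005],
  [0, 0, 0, 0.001, 0, 0.008, 0.005],
  [0, 0, 0, 0.001, 0, 0.008, 0.005],
], grip_force=35)

```text
clock: 4.3
position: [0.515, -0.0156, 0.0391]
ee_rot: [0.707, 0.707, -0.0, -0.0]
ft_force: [-2.8, 1.8, -2.5]
grip_width: 0.149
```

```bash
python3 -c "
from h import *
st()
th=np.r_[0,.02,.06,.11,.16,.21,.26,.31,.36,.41,.46]
for k in range(4):
    y=178*(np.cos(th[0])-np.cos(th));z=-178*(np.sin(th)-np.sin(th[0]))
    print(th[-1].round(3),[(round(a,1),round(b,1)) for a,b in zip(y[1:],z[1:])])
    th=th[-1]+np.arange(11)*[.05,.05,.04,.03][k]
"
```

```text
t 4.30 pos [ 0.515  -0.0156  0.0391] jawhead 90.0 z [-0.001  0.    -1.   ] F [-2.8   1.78 -2.48] w 12.7 mm q [-0.51  0.32  0.52  1.97 -0.2   0.9   1.68]
0.46 [(np.float64(0.0), np.float64(-3.6)), (np.float64(0.3), np.float64(-10.7)), (np.float64(1.1), np.float64(-19.5)), (np.float64(2.3), np.float64(-28.4)), (np.float64(3.9), np.float64(-37.1)), (np.float64(6.0), np.float64(-45.8)), (np.float64(8.5), np.float64(-54.3)), (np.float64(11.4), np.float64(-62.7)), (np.float64(14.8), np.float64(-71.0)), (np.float64(18.5), np.float64(-79.0))]
0.96 [(np.float64(4.1), np.float64(-7.9)), (np.float64(8.7), np.float64(-15.5)), (np.float64(13.6), np.float64(-22.9)), (np.float64(18.9), np.float64(-30.1)), (np.float64(24.5), np.float64(-37.0)), (np.float64(30.5), np.float64(-43.6)), (np.float64(36.8), np.float64(-49.9)), (np.float64(43.4), np.float64(-55.9)), (np.float64(50.3), np.float64(-61.5)), (np.float64(57.4), np.float64(-66.8))]
1.46 [(np.float64(7.4), np.float64(-4.9)), (np.float64(15.1), np.float64(-9.5)), (np.float64(22.9), np.float64(-13.6)), (np.float64(31.0), np.float64(-17.4)), (np.float64(39.2), np.float64(-20.7)), (np.float64(47.7), np.float64(-23.7)), (np.float64(56.2), np.float64(-26.2)), (np.float64(64.8), np.float64(-28.2)), (np.float64(73.6), np.float64(-29.9)), (np.float64(82.4), np.float64(-31.1))]
1.86 [(np.float64(7.1), np.float64(-0.6)), (np.float64(14.2), np.float64(-1.0)), (np.float64(21.3), np.float64(-1.1)), (np.float64(28.4), np.float64(-0.9)), (np.float64(35.5), np.float64(-0.4)), (np.float64(42.6), np.float64(0.4)), (np.float64(49.7), np.float64(1.5)), (np.float64(56.6), np.float64(2.8)), (np.float64(63.6), np.float64(4.4)), (np.float64(70.4), np.float64(6.3))]
```

Emit:
move_arm([
  [0, 0, 0, 0, 0, -0.0036, 0.005],
  [0, 0, 0, 0.0003, 0, -0.0107, 0.005],
  [0, 0, 0, 0.0011, 0, -0.0195, 0.005],
  [0, 0, 0, 0.0023, 0, -0.0284, 0.005],
  [0, 0, 0, 0.0039, 0, -0.0371, 0.005],
  [0, 0, 0, 0.006, 0, -0.0458, 0.005],
  [0, 0, 0, 0.0085, 0, -0.0543, 0.005],
  [0, 0, 0, 0.0114, 0, -0.0627, 0.005],
  [0, 0, 0, 0.0148, 0, -0.071, 0.005],
  [0, 0, 0, 0.0185, 0, -0.079, 0.005],
])

```text
clock: 5.3
position: [0.515, 0.0021, 0.119]
ee_rot: [0.708, 0.707, -0.001, -0.0]
ft_force: [-5.4, 0.4, -3.8]
grip_width: 0.151
```

```bash
python3 -c "
from h import *
st()
s=cams.camera('side')
crop(s[:,:,::-1],220,140,100,75,6,'pics/c3.png')
for b in (0,.006,.012): print(proj('side',[.515,.163-.178*np.cos(.46),.064+.178*np.sin(.46)-b]))"
```

```text
t 5.30 pos [0.515  0.0021 0.119 ] jawhead 89.9 z [-0.001 -0.001 -1.   ] F [-5.4   0.36 -3.82] w 12.9 mm q [-0.58  0.2   0.54  1.91 -0.12  1.06  1.58]
[[269.0378922  183.44117707]]
[[269.0983774  184.64031781]]
[[269.15860091 185.83427051]]
```

View pics/c3.png

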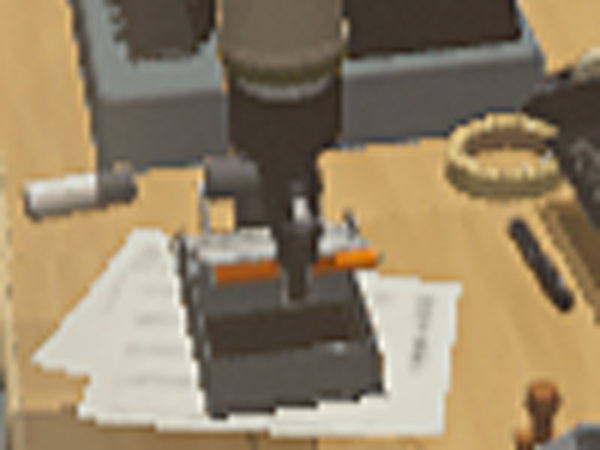

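The lid is up: bar at crop (297,265), or px (269.5,184), within 3 mm of the prediction. Continuing over the balance point.

Emit:
move_arm([
  [0, 0, 0, 0.0041, 0, -0.0079, 0.005],
  [0, 0, 0, 0.0087, -0.0005, -0.0155, 0.005],
  [0, 0, 0, 0.0136, -0.0005, -0.0229, 0.005],
  [0, 0, 0, 0.0189, -0.001, -0.0301, 0.005],
  [0, 0, 0, 0.0245, -0.001, -0.037, 0.005],
  [0, 0, 0, 0.0305, -0.001, -0.0436, 0.005],
  [0, 0, 0, 0.0368, -0.001, -0.0499, 0.005],
  [0, 0, 0, 0.0434, -0.001, -0.0559, 0.005],
  [0, 0, 0, 0.0503, -0.001, -0.0615, 0.005],
  [0, 0, 0, 0.0574, -0.001, -0.0668, 0.005],
])

```text
clock: 6.35
position: [0.515, 0.0568, 0.1874]
ee_rot: [0.709, 0.706, -0.001, 0.001]
ft_force: [-9.5, -11.9, 13.2]
grip_width: 0.15
```

Emit:
move_arm([
  [0, 0, 0, 0.0074, 0, -0.0049, 0.005],
  [0, 0, 0, 0.0151, 0, -0.0095, 0.005],
  [0, 0, 0, 0.0229, 0, -0.0136, 0.005],
  [0, 0, 0, 0.031, 0, -0.0174, 0.005],
  [0, 0, 0, 0.0392, 0, -0.0207, 0.005],
  [0, 0, 0, 0.0477, 0, -0.0237, 0.005],
  [0, 0, 0, 0.0562, 0, -0.0262, 0.005],
  [0, 0, 0, 0.0648, 0, -0.0282, 0.005],
  [0, 0, 0, 0.0736, 0, -0.0299, 0.005],
  [0, 0, 0, 0.0824, 0, -0.0311, 0.005],
])

```text
clock: 7.35
position: [0.5149, 0.1426, 0.2179]
ee_rot: [0.707, 0.707, 0.001, 0.0]
ft_force: [-6.3, -1.4, 4.2]
grip_width: 0.149
```

```bash
python3 -c "
from h import *
st()
s=cams.camera('side')
crop(s[:,:,::-1],220,110,100,75,6,'pics/c4.png')
print(proj('side',[.515,.163-.178*np.cos(1.46),.064+.178*np.sin(1.46)]))"
```

```text
t 7.35 pos [0.5149 0.1426 0.2179] jawhead 89.9 z [ 0.001  0.    -1.   ] F [-6.27 -1.4   4.19] w 12.8 mm q [-0.76  0.14  0.45  1.74 -0.06  1.27  1.27]
[[263.09453482 147.05628062]]
```

View pics/c4.png

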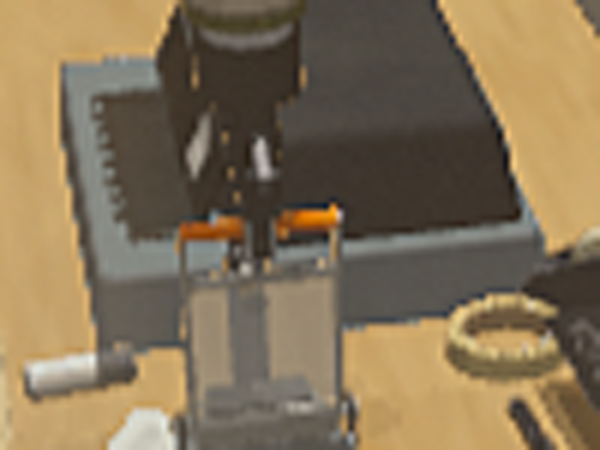

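Bar at crop (260,222), or px (263,147), against a prediction of (263.1,147.1), so the lid is near 1.46 rad. Now I ease it toward the plunger and read the forces.

Emit:
move_arm([
  [0, 0, 0, 0.0035, 0, -0.0003, 0.005],
  [0, 0, 0, 0.0071, 0, -0.0006, 0.005],
  [0, 0, 0, 0.0107, 0, -0.0008, 0.005],
  [0, 0, 0, 0.0142, 0, -0.001, 0.005],
  [0, 0, 0, 0.0178, 0, -0.0011, 0.005],
  [0, 0, 0, 0.0213, 0, -0.0011, 0.005],
  [0, 0, 0, 0.0249, 0, -0.001, 0.005],
  [0, 0, 0, 0.0249, 0, -0.001, 0.005],
  [0, 0, 0, 0.0249, 0, -0.001, 0.005],
])

```text
clock: 8.3
position: [0.5149, 0.1678, 0.2185]
ee_rot: [0.707, 0.707, 0.001, 0.0]
ft_force: [-6.2, -0.5, 6.2]
grip_width: 0.147
```

```bash
cat >> h.py <<'E'
def lid(H=.163):
    o,M=st(); p=o['position']; c=(p[1]-H)/.178; th=np.pi/2+np.arcsin(c); F=o['ft_force']
    print('th %.3f push %.2f radial %.2f'%(th,-(F[1]*np.sin(th)+F[2]*np.cos(th)),-F[1]*-np.cos(th)-F[2]*np.sin(th)))
    for s in (0,.01,.02,.03,.04,.05,.06,.08):
        print(s,'%.1f %.1f'%(178*(np.cos(th)-np.cos(th+s)),-178*(np.sin(th+s)-np.sin(th))),end='; ')
E
python3 -c "
from h import *
lid()"
```

```text
t 8.30 pos [0.5149 0.1678 0.2185] jawhead 90.0 z [ 0.001  0.001 -1.   ] F [-6.18 -0.49  6.19] w 12.6 mm q [-0.78  0.15  0.43  1.72 -0.07  1.28  1.23]
th 1.598 push 0.65 radial -6.18
0 0.0 -0.0; 0.01 1.8 0.1; 0.02 3.6 0.1; 0.03 5.3 0.2; 0.04 7.1 0.3; 0.05 8.9 0.5; 0.06 10.7 0.6; 0.08 14.2 1.0;
```

Emit:
move_arm([
  [0, 0, 0, 0.0018, 0, 0.0001, 0.005],
  [0, 0, 0, 0.0036, 0, 0.0001, 0.005],
  [0, 0, 0, 0.0053, 0, 0.0002, 0.005],
  [0, 0, 0, 0.0071, 0, 0.0003, 0.005],
  [0, 0, 0, 0.0071, 0, 0.0003, 0.005],
])

```text
clock: 8.8
position: [0.5149, 0.175, 0.2178]
ee_rot: [0.707, 0.707, 0.001, 0.0]
ft_force: [-5.2, -0.4, 5.5]
grip_width: 0.152
```

Emit:
move_arm([
  [0, 0, 0, 0.0018, 0, 0.0002, 0.005],
  [0, 0, 0, 0.0036, 0, 0.0003, 0.005],
  [0, 0, 0, 0.0053, 0, 0.0005, 0.005],
  [0, 0, 0, 0.0071, 0, 0.0007, 0.005],
  [0, 0, 0, 0.0071, 0, 0.0007, 0.005],
])

```text
clock: 9.3
position: [0.5148, 0.1822, 0.2169]
ee_rot: [0.707, 0.707, 0.001, 0.0]
ft_force: [-6.0, -0.1, 6.6]
grip_width: 0.143
```

```bash
python3 -c "
from h import *
lid()"
```

```text
t 9.30 pos [0.5148 0.1822 0.2169] jawhead 90.0 z [ 0.001  0.001 -1.   ] F [-5.96 -0.14  6.62] w 12.2 mm q [-0.8   0.17  0.42  1.71 -0.07  1.28  1.21]
th 1.679 push 0.86 radial -6.56
0 0.0 -0.0; 0.01 1.8 0.2; 0.02 3.5 0.4; 0.03 5.3 0.7; 0.04 7.1 0.9; 0.05 8.8 1.2; 0.06 10.6 1.5; 0.08 14.1 2.1;
```

Emit:
move_arm([
  [0, 0, 0, 0.0018, 0, -0.0004, 0.005],
  [0, 0, 0, 0.0036, 0, -0.0008, 0.005],
  [0, 0, 0, 0.0053, 0, -0.0005, 0.005],
  [0, 0, 0, 0.0071, 0, -0.0002, 0.005],
  [0, 0, 0, 0.0071, 0, -0.0002, 0.005],
])

```text
clock: 9.8
position: [0.5148, 0.1889, 0.2164]
ee_rot: [0.707, 0.707, 0.0, 0.0]
ft_force: [-0.6, -2.0, 0.3]
grip_width: 0.146
```

Emit:
move_arm([
  [0, 0, 0, 0.0018, 0, 0.0003, 0.005],
  [0, 0, 0, 0.0036, 0, 0.0006, 0.005],
  [0, 0, 0, 0.0053, 0, 0.0009, 0.005],
  [0, 0, 0, 0.007, 0, 0.0012, 0.005],
  [0, 0, 0, 0.007, 0, 0.0012, 0.005],
])

```text
clock: 10.3
position: [0.5147, 0.1961, 0.2151]
ee_rot: [0.707, 0.707, 0.0, 0.0]
ft_force: [2.2, 0.5, -0.6]
grip_width: 0.147
```

```bash
python3 -c "
from h import *
lid()"
```

```text
t 10.30 pos [0.5147 0.1961 0.2151] jawhead 90.0 z [ 0.  0. -1.] F [ 2.15  0.54 -0.6 ] w 12.6 mm q [-0.81  0.18  0.41  1.7  -0.07  1.27  1.19]
th 1.758 push -0.64 radial 0.49
0 0.0 -0.0; 0.01 1.7 0.3; 0.02 3.5 0.7; 0.03 5.2 1.1; 0.04 7.0 1.5; 0.05 8.7 1.9; 0.06 10.4 2.3; 0.08 13.9 3.2;
```

Emit:
move_arm([
  [0, 0, 0, 0.0017, 0, 0.0003, 0.005],
  [0, 0, 0, 0.0035, 0, 0.0007, 0.005],
  [0, 0, 0, 0.0052, 0, 0.0011, 0.005],
  [0, 0, 0, 0.007, 0, 0.0015, 0.005],
  [0, 0, 0, 0.007, 0, 0.0015, 0.005],
])

```text
clock: 10.8
position: [0.5147, 0.2032, 0.2138]
ee_rot: [0.707, 0.707, 0.0, -0.0]
ft_force: [2.3, -0.2, 0.5]
grip_width: 0.149
```

Emit:
move_arm([
  [0, 0, 0, 0.0017, 0, 0.0004, 0.005],
  [0, 0, 0, 0.0035, 0, 0.0008, 0.005],
  [0, 0, 0, 0.0052, 0, 0.0012, 0.005],
  [0, 0, 0, 0.0069, 0, 0.0017, 0.005],
  [0, 0, 0, 0.0069, 0, 0.0017, 0.005],
])

```text
clock: 11.3
position: [0.5146, 0.2099, 0.2118]
ee_rot: [0.707, 0.707, 0.0, 0.0]
ft_force: [3.5, -0.0, -0.4]
grip_width: 0.15
```

```bash
python3 -c "
from h import *
lid()"
```

```text
t 11.30 pos [0.5146 0.2099 0.2118] jawhead 90.0 z [ 0.  0. -1.] F [ 3.52 -0.03 -0.39] w 12.8 mm q [-0.82  0.19  0.4   1.7  -0.08  1.27  1.17]
th 1.837 push -0.07 radial 0.39
0 0.0 -0.0; 0.01 1.7 0.5; 0.02 3.4 1.0; 0.03 5.1 1.5; 0.04 6.8 2.0; 0.05 8.5 2.6; 0.06 10.2 3.1; 0.08 13.6 4.3;
```

Emit:
move_arm([
  [0, 0, 0, 0.0017, 0, 0.0005, 0.005],
  [0, 0, 0, 0.0034, 0, 0.001, 0.005],
  [0, 0, 0, 0.0051, 0, 0.0015, 0.005],
  [0, 0, 0, 0.0068, 0, 0.002, 0.005],
  [0, 0, 0, 0.0068, 0, 0.002, 0.005],
])

```text
clock: 11.8
position: [0.5146, 0.2164, 0.2101]
ee_rot: [0.707, 0.707, -0.0, 0.0]
ft_force: [2.0, -2.0, 2.7]
grip_width: 0.149
```

Emit:
move_arm([
  [0, 0, 0, 0.0017, 0, 0.0005, 0.005],
  [0, 0, 0, 0.0034, 0, 0.001, 0.005],
  [0, 0, 0, 0.0051, 0, 0.0016, 0.005],
  [0, 0, 0, 0.0068, 0, 0.0023, 0.005],
  [0, 0, 0, 0.0068, 0, 0.0023, 0.005],
])

```text
clock: 12.3
position: [0.5146, 0.2225, 0.2078]
ee_rot: [0.707, 0.707, -0.0, 0.0]
ft_force: [-0.5, -4.3, 4.4]
grip_width: 0.149
```

```bash
python3 -c "
from h import *
lid()"
```

```text
t 12.30 pos [0.5146 0.2225 0.2078] jawhead 89.9 z [-0.    -0.001 -1.   ] F [-0.5  -4.27  4.44] w 12.7 mm q [-0.83  0.21  0.4   1.69 -0.08  1.26  1.15]
th 1.912 push 5.51 radial -2.76
0 0.0 -0.0; 0.01 1.7 0.6; 0.02 3.3 1.2; 0.03 5.0 1.9; 0.04 6.7 2.5; 0.05 8.3 3.2; 0.06 10.0 3.9; 0.08 13.2 5.3;
```

Emit:
move_arm([
  [0, 0, 0, 0.0008, 0, 0.0, 0.005],
  [0, 0, 0, 0.0017, 0, 0.0003, 0.005],
  [0, 0, 0, 0.0025, 0, 0.0006, 0.005],
  [0, 0, 0, 0.0033, 0, 0.0008, 0.005],
  [0, 0, 0, 0.0033, 0, 0.0008, 0.005],
  [0, 0, 0, 0.0033, 0, 0.0008, 0.005],
])

```text
clock: 12.9
position: [0.5146, 0.2254, 0.2067]
ee_rot: [0.708, 0.707, -0.001, 0.0]
ft_force: [0.5, -5.6, 3.3]
grip_width: 0.147
```

```bash
python3 -c "
from h import *
lid()"
```

```text
t 12.90 pos [0.5146 0.2254 0.2067] jawhead 89.9 z [-0.001 -0.001 -1.   ] F [ 0.52 -5.62  3.25] w 12.5 mm q [-0.84  0.21  0.39  1.69 -0.08  1.26  1.14]
th 1.929 push 6.40 radial -1.08
0 0.0 -0.0; 0.01 1.7 0.6; 0.02 3.3 1.3; 0.03 5.0 1.9; 0.04 6.6 2.6; 0.05 8.3 3.3; 0.06 9.9 4.0; 0.08 13.1 5.5;
```

Emit:
move_arm([
  [0, 0, 0, 0.0008, 0, 0.0, 0.005],
  [0, 0, 0, 0.0017, 0, 0.0003, 0.005],
  [0, 0, 0, 0.0025, 0, 0.0006, 0.005],
  [0, 0, 0, 0.0025, 0, 0.0006, 0.005],
  [0, 0, 0, 0.0025, 0, 0.0006, 0.005],
])

```text
clock: 13.4
position: [0.5145, 0.2279, 0.206]
ee_rot: [0.708, 0.707, -0.001, 0.0]
ft_force: [0.5, -5.1, 2.0]
grip_width: 0.155
```

```bash
python3 -c "
from h import *
lid()"
```

```text
t 13.40 pos [0.5145 0.2279 0.206 ] jawhead 89.9 z [-0.001 -0.001 -1.   ] F [ 0.55 -5.1   2.02] w 13.3 mm q [-0.84  0.21  0.39  1.68 -0.08  1.26  1.14]
th 1.944 push 5.48 radial -0.02
0 0.0 -0.0; 0.01 1.7 0.7; 0.02 3.3 1.3; 0.03 4.9 2.0; 0.04 6.6 2.7; 0.05 8.2 3.5; 0.06 9.8 4.2; 0.08 13.0 5.7;
```

Emit:
move_arm([
  [0, 0, 0, 0.0008, 0, 0.0003, 0.005],
  [0, 0, 0, 0.0017, 0, 0.0006, 0.005],
  [0, 0, 0, 0.0025, 0, 0.0009, 0.005],
  [0, 0, 0, 0.0025, 0, 0.0009, 0.005],
  [0, 0, 0, 0.0025, 0, 0.0009, 0.005],
])

```text
clock: 13.9
position: [0.5145, 0.2302, 0.205]
ee_rot: [0.708, 0.707, -0.001, 0.0]
ft_force: [0.7, -6.6, 1.9]
grip_width: 0.146
```

```bash
python3 -c "
from h import *
lid()"
```

```text
t 13.90 pos [0.5145 0.2302 0.205 ] jawhead 89.9 z [-0.001 -0.002 -1.   ] F [ 0.75 -6.6   1.94] w 12.5 mm q [-0.84  0.22  0.39  1.68 -0.08  1.26  1.14]
th 1.958 push 6.85 radial 0.69
0 0.0 -0.0; 0.01 1.6 0.7; 0.02 3.3 1.4; 0.03 4.9 2.1; 0.04 6.5 2.8; 0.05 8.2 3.6; 0.06 9.8 4.3; 0.08 13.0 5.9;
```

Emit:
move_arm([
  [0, 0, 0, 0.0007, 0, 0.0003, 0.005],
  [0, 0, 0, 0.0014, 0, 0.0006, 0.005],
  [0, 0, 0, 0.002, 0, 0.0008, 0.005],
  [0, 0, 0, 0.002, 0, 0.0008, 0.005],
  [0, 0, 0, 0.002, 0, 0.0008, 0.005],
])

```text
clock: 14.4
position: [0.5145, 0.2309, 0.2047]
ee_rot: [0.708, 0.706, -0.001, 0.001]
ft_force: [-2.9, -10.9, 7.9]
grip_width: 0.145
```

```bash
python3 -c "
from h import *
lid()"
```

```text
t 14.40 pos [0.5145 0.2309 0.2047] jawhead 89.9 z [-0.001 -0.003 -1.   ] F [ -2.9  -10.89   7.88] w 12.4 mm q [-0.84  0.22  0.39  1.68 -0.08  1.26  1.14]
th 1.962 push 13.07 radial -3.13
0 0.0 -0.0; 0.01 1.6 0.7; 0.02 3.3 1.4; 0.03 4.9 2.1; 0.04 6.5 2.8; 0.05 8.1 3.6; 0.06 9.7 4.4; 0.08 12.9 6.0;
```

The force jumped from 7 to 13 N while the bar barely moved, 0.09 rad after contact: the plunger is home. I'll back off at once.

Emit:
move_arm([
  [0, 0, 0, -0.0015, 0, -0.001, 0.005],
  [0, 0, 0, -0.0022, 0, -0.0013, 0.005],
  [0, 0, 0, -0.0022, 0, -0.0013, 0.005],
  [0, 0, 0, -0.0022, 0, -0.0013, 0.005],
])

```text
clock: 14.8
position: [0.5145, 0.2303, 0.2052]
ee_rot: [0.708, 0.707, -0.001, 0.0]
ft_force: [1.9, -5.2, -2.0]
grip_width: 0.147
```

```bash
python3 -c "
from h import *
lid()
s=cams.camera('side'); crop(s[:,:,::-1],230,120,80,60,8,'pics/c5.png')"
```

```text
t 14.80 pos [0.5145 0.2303 0.2052] jawhead 89.9 z [-0.001 -0.001 -1.   ] F [ 1.88 -5.16 -2.03] w 12.6 mm q [-0.84  0.22  0.39  1.68 -0.09  1.26  1.14]
th 1.959 push 4.01 radial 3.83
0 0.0 -0.0; 0.01 1.6 0.7; 0.02 3.3 1.4; 0.03 4.9 2.1; 0.04 6.5 2.8; 0.05 8.2 3.6; 0.06 9.8 4.3; 0.08 13.0 5.9;
```

Emit:
move_arm([
  [0, 0, 0, -0.001, 0, 0, 0.01],
  [0, 0, 0, -0.001, 0, 0, 0.02],
  [0, 0, 0, -0.001, 0, 0, 0.03],
  [0, 0, 0, -0.001, 0, 0, 0.035],
  [0, 0, 0, -0.001, 0, 0, 0.035],
  [0, 0, 0, -0.001, 0, 0, 0.035],
])

```text
clock: 15.45
position: [0.5145, 0.2305, 0.2059]
ee_rot: [0.707, 0.707, 0.0, -0.0]
ft_force: [-0.7, 0.4, 0.7]
grip_width: 0.411
```

```bash
python3 -c "
from h import *
lid()
s=cams.camera('side'); t=cams.camera('top')
a=cv2.resize(s[120:180,230:290],(480,480),interpolation=cv2.INTER_CUBIC)
cv2.imwrite('pics/c5.png',a[:,:,::-1])
for th in (1.87,1.96): print(proj('side',[.515,.163-.178*np.cos(th),.064+.178*np.sin(th)]))"
```

```text
t 15.45 pos [0.5145 0.2305 0.2059] jawhead 90.0 z [-0.  0. -1.] F [-0.73  0.41  0.71] w 35.1 mm q [-0.84  0.21  0.39  1.68 -0.09  1.26  1.14]
th 1.960 push -0.11 radial -0.81
0 0.0 -0.0; 0.01 1.6 0.7; 0.02 3.3 1.4; 0.03 4.9 2.1; 0.04 6.5 2.8; 0.05 8.1 3.6; 0.06 9.8 4.3; 0.08 12.9 5.9; [[260.88180629 140.93773605]]
[[260.48749434 140.51054524]]
```

View pics/c5.png

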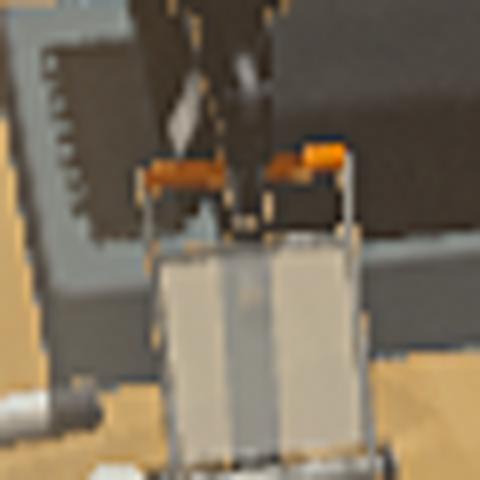

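The lid stands open by itself, with the bar at crop (245,168) between open fingers and forces near 0. Withdrawing upward and going to the staple box.

Emit:
move_arm([
  [0, 0, 0, 0, 0, -0.03, 0.035],
  [0, 0, 0, 0, 0, -0.07, 0.035],
  [0, 0, 0, 0, 0, -0.1, 0.035],
  [0, 0, 8, -0.05, -0.01, -0.1, 0.04],
  [0, 0, 60, -0.4515, -0.0825, -0.1, 0.06],
  [0, 0, 60, -0.4515, -0.0825, -0.1, 0.06],
  [0, 0, 60, -0.4515, -0.0825, -0.1, 0.06],
  [0, 0, 60, -0.4515, -0.0825, -0.1, 0.06],
  [0, 0, 60, -0.4515, -0.0825, -0.1, 0.06],
  [0, 0, 60, -0.4515, -0.0825, -0.1, 0.06],
])

```text
clock: 16.55
position: [0.4505, -0.1159, 0.3061]
ee_rot: [0.966, 0.259, 0.001, -0.0]
ft_force: [1.4, -0.0, -0.3]
grip_width: 0.702
```

```bash
python3 -c "
from h import *
go([.432,-.221,.13],29.4)"
```

```text
t 16.55 pos [ 0.4505 -0.1159  0.3061] jawhead 30.1 z [ 0.001  0.001 -1.   ] F [ 1.42 -0.   -0.28] w 60.0 mm q [-0.57 -0.12  0.68  1.77  0.07  1.46  0.62]
turn [-0.02 -0.07  0.66] shift [-0.0689  0.0818  0.176 ]
```

Emit:
move_arm([
  [0, 0, 0.7, -0.069, 0.082, 0, 0.065],
  [0, 0, 0.7, -0.069, 0.082, 0.03, 0.065],
  [0, 0, 0.7, -0.069, 0.082, 0.08, 0.065],
  [0, 0, 0.7, -0.069, 0.082, 0.13, 0.065],
  [0, 0, 0.7, -0.069, 0.082, 0.176, 0.065],
  [0, 0, 0.7, -0.069, 0.082, 0.19, 0.065],
  [0, 0, 0.7, -0.069, 0.082, 0.19, 0.065],
  [0, 0, 0.7, -0.069, 0.082, 0.19, 0.065],
])

```text
clock: 17.35
position: [0.4337, -0.2199, 0.1167]
ee_rot: [0.967, 0.256, 0.0, 0.0]
ft_force: [0.4, 1.1, 0.9]
grip_width: 0.761
```

```bash
python3 -c "
from h import *
go([.432,-.221,.007],29.4)
s=cams.camera('side'); t=cams.camera('top')
a=cv2.resize(s[120:270,215:315],(400,600),interpolation=cv2.INTER_CUBIC)
b=cv2.resize(t[200:280,280:340],(400,600)[:1]+(533,),interpolation=cv2.INTER_CUBIC); b=cv2.copyMakeBorder(b,0,67,0,0,0)
cv2.imwrite('pics/c6.png',np.hstack([a,b])[:,:,::-1])
print(proj('side',[[.432,-.221,.027],[.515,.2305,.229]]),proj('top',[.432,-.221,.027]))"
```

```text
t 17.35 pos [ 0.4337 -0.2199  0.1167] jawhead 29.7 z [ 0. -0. -1.] F [0.38 1.07 0.91] w 65.0 mm q [-0.42  0.16  0.87  2.   -0.14  1.05  1.03]
turn [ 0.03 -0.01  0.3 ] shift [-0.002   0.      0.1097]
[[258.08668462 242.00642519]
 [260.48495478 140.45221942]] [[311.25241651 251.11400487]]
```

View pics/c6.png

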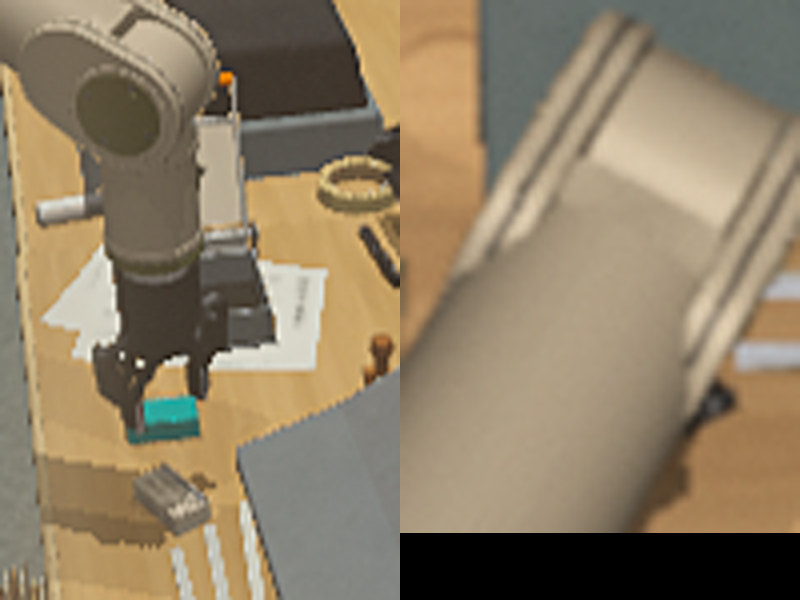

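The staple box is under the hand at side crop (172,498), the lid is still open (orange at (225,78)), and turquoise is clear. Descending to grasp.

Emit:
move_arm([
  [0, 0, 0.3, -0.002, 0, 0.04, 0.065],
  [0, 0, 0.3, -0.002, 0, 0.08, 0.065],
  [0, 0, 0.3, -0.002, 0, 0.1, 0.065],
  [0, 0, 0.3, -0.002, 0, 0.1135, 0.065],
  [0, 0, 0.3, -0.002, 0, 0.1135, 0.065],
  [0, 0, 0.3, -0.002, 0, 0.1135, 0.05],
  [0, 0, 0.3, -0.002, 0, 0.1135, 0.03],
  [0, 0, 0.3, -0.002, 0, 0.1135, 0.03],
  [0, 0, 0.3, -0.002, 0, 0.1135, 0.03],
  [0, 0, 0.3, -0.002, 0, 0.1135, 0.03],
], grip_force=35)

```text
clock: 18.45
position: [0.4329, -0.2209, 0.004]
ee_rot: [0.967, 0.254, 0.001, 0.0]
ft_force: [-1.1, 0.2, 6.1]
grip_width: 0.47
```

```bash
python3 -c "
from h import *
st()"
```

```text
t 18.45 pos [ 0.4329 -0.2209  0.004 ] jawhead 29.4 z [ 0.003  0.    -1.   ] F [-1.13  0.2   6.08] w 40.2 mm q [-0.3   0.38  0.78  2.08 -0.37  0.82  1.21]
```

Emit:
move_arm([
  [0, 0, 0, 0, 0, -0.02, 0.03],
  [0, 0, 0, 0, 0, -0.06, 0.03],
  [0, 0, 0, 0, 0, -0.1, 0.03],
  [0, 0, 0, 0, 0, -0.14, 0.03],
  [0, 0, -8, 0.03, -0.03, -0.15, 0.03],
  [0, 0, -16, 0.06, -0.06, -0.15, 0.03],
  [0, 0, -24, 0.09, -0.09, -0.15, 0.03],
  [0, 0, -32, 0.12, -0.12, -0.15, 0.03],
  [0, 0, -40, 0.15, -0.155, -0.15, 0.03],
  [0, 0, -48, 0.18, -0.19, -0.15, 0.03],
])

```text
clock: 19.45
position: [0.4955, 0.035, 0.1537]
ee_rot: [0.779, 0.627, 0.001, 0.0]
ft_force: [1.4, -1.5, -1.4]
grip_width: 0.466
```

```bash
python3 -c "
from h import *
go([.515,.083,.15],90)"
```

```text
t 19.45 pos [0.4955 0.035  0.1537] jawhead 77.7 z [ 0.002  0.001 -1.   ] F [ 1.42 -1.52 -1.37] w 39.8 mm q [-0.76  0.11  0.64  1.92 -0.07  1.13  1.27]
turn [  0.11  -0.09 -12.3 ] shift [0.051  0.0088 0.0038]
```

Emit:
move_arm([
  [0, 0, -6, 0.025, 0.004, 0, 0.03],
  [0, 0, -12.3, 0.051, 0.009, 0, 0.03],
  [0, 0, -12.3, 0.051, 0.009, 0.02, 0.03],
  [0, 0, -12.3, 0.051, 0.009, 0.05, 0.03],
  [0, 0, -12.3, 0.051, 0.009, 0.07, 0.03],
  [0, 0, -12.3, 0.051, 0.009, 0.07, 0.03],
  [0, 0, -12.3, 0.051, 0.009, 0.07, 0.03],
])

```text
clock: 20.15
position: [0.5154, 0.0811, 0.0836]
ee_rot: [0.709, 0.705, 0.0, 0.0]
ft_force: [0.3, -0.2, -1.1]
grip_width: 0.464
```

```bash
python3 -c "
from h import *
go([.515,.083,.0125],90)
s=cams.camera('side'); crop(s[:,:,::-1],225,125,80,75,8,'pics/c7.png')"
```

```text
t 20.15 pos [0.5154 0.0811 0.0836] jawhead 89.7 z [ 0.001  0.    -1.   ] F [ 0.28 -0.17 -1.07] w 39.6 mm q [-0.75  0.27  0.57  1.93 -0.17  0.99  1.47]
turn [ 0.06 -0.02 -0.3 ] shift [ 0.0019 -0.0005  0.0711]
```

View pics/c7.png

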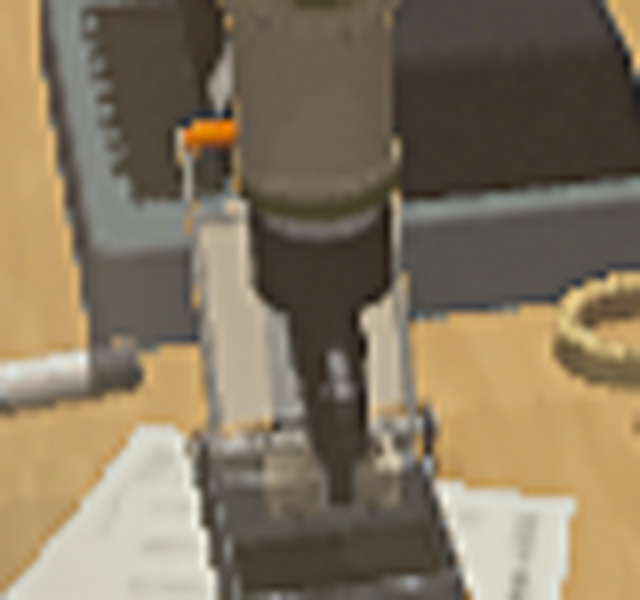

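The box is held over the bin opening at crop (335,480), centred between the side walls. Lowering to just short of the floor.

Emit:
move_arm([
  [0, 0, 0, 0, 0, 0.025, 0.03],
  [0, 0, 0, 0, 0, 0.045, 0.03],
  [0, 0, 0, 0, 0, 0.06, 0.03],
  [0, 0, 0, 0, 0, 0.067, 0.03],
  [0, 0, 0, 0, 0, 0.069, 0.03],
  [0, 0, 0, 0, 0, 0.069, 0.03],
])

```text
clock: 20.8
position: [0.5155, 0.0812, 0.014]
ee_rot: [0.709, 0.705, 0.0, 0.0]
ft_force: [-0.2, 0.1, -2.1]
grip_width: 0.458
```

```bash
python3 -c "
from h import *
st()"
```

```text
t 20.80 pos [0.5155 0.0812 0.014 ] jawhead 89.7 z [ 0.001  0.    -1.   ] F [-0.18  0.07 -2.09] w 39.2 mm q [-0.71  0.38  0.54  1.97 -0.26  0.85  1.53]
```

Emit:
move_arm([
  [0, 0, 0, 0, 0, 0.001, 0.03],
  [0, 0, 0, 0, 0, 0.0015, 0.03],
  [0, 0, 0, 0, 0, 0.002, 0.03],
  [0, 0, 0, 0, 0, 0.002, 0.03],
])

```text
clock: 21.2
position: [0.5153, 0.0813, 0.012]
ee_rot: [0.709, 0.705, 0.0, -0.0]
ft_force: [-2.9, 0.0, 4.4]
grip_width: 0.465
```

```bash
python3 -c "
from h import *
st()"
```

```text
t 21.20 pos [0.5153 0.0813 0.012 ] jawhead 89.7 z [ 0.001  0.001 -1.   ] F [-2.89  0.05  4.41] w 39.7 mm q [-0.7   0.38  0.53  1.97 -0.26  0.85  1.54]
```

Fz went from -2 to +4.4 N at TCP z 12 mm, as expected for floor contact. Releasing and withdrawing.

Emit:
move_arm([
  [0, 0, 0, 0, 0, 0, 0.045],
  [0, 0, 0, 0, 0, 0, 0.055],
  [0, 0, 0, 0, 0, 0, 0.06],
  [0, 0, 0, 0, 0, -0.001, 0.06],
  [0, 0, 0, 0, 0, -0.02, 0.06],
  [0, 0, 0, 0, 0, -0.05, 0.06],
  [0, 0, 0, 0, 0, -0.1, 0.06],
  [0, 0, 0, 0, 0, -0.15, 0.06],
  [0, 0, 0, -0.05, 0, -0.2, 0.06],
  [0, 0, 0, -0.1, -0.02, -0.2, 0.06],
])

```text
clock: 22.2
position: [0.5026, 0.0, 0.2114]
ee_rot: [0.708, 0.707, 0.003, 0.002]
ft_force: [0.7, -1.3, -1.0]
grip_width: 0.705
```

Emit:
move_arm([
  [0, 0, 0, -0.05, 0, 0, 0.06],
  [0, 0, 0, -0.1, 0, 0, 0.06],
  [0, 0, 0, -0.15, 0, 0, 0.06],
  [0, 0, 0, -0.2, 0, 0, 0.06],
  [0, 0, 0, -0.25, 0, 0, 0.06],
  [0, 0, 0, -0.28, 0, 0, 0.06],
  [0, 0, 0, -0.28, 0, 0, 0.06],
  [0, 0, 0, -0.28, 0, 0, 0.06],
  [0, 0, 0, -0.28, 0, 0, 0.06],
])

```text
clock: 23.1
position: [0.499, -0.2796, 0.2071]
ee_rot: [0.708, 0.706, 0.0, -0.0]
ft_force: [-0.6, 0.4, 0.1]
grip_width: 0.707
```

```bash
python3 -c "
from h import *
st()
s=cams.camera('side'); t=cams.camera('top')
a=cv2.resize(s[120:220,220:300],(480,600),interpolation=cv2.INTER_CUBIC)
b=cv2.resize(t[190:270,150:210+40],None,fx=3.1,fy=3.1,interpolation=cv2.INTER_CUBIC); b=cv2.copyMakeBorder(b,0,600-b.shape[0],0,0,0)
cv2.imwrite('pics/c8.png',np.hstack([a,b])[:,:,::-1])"
```

```text
t 23.10 pos [ 0.499  -0.2796  0.2071] jawhead 89.8 z [-0.     0.001 -1.   ] F [-0.57  0.4   0.13] w 60.4 mm q [-0.29  0.3   0.87  1.68 -0.24  1.28  2.2 ]
```

View pics/c8.png

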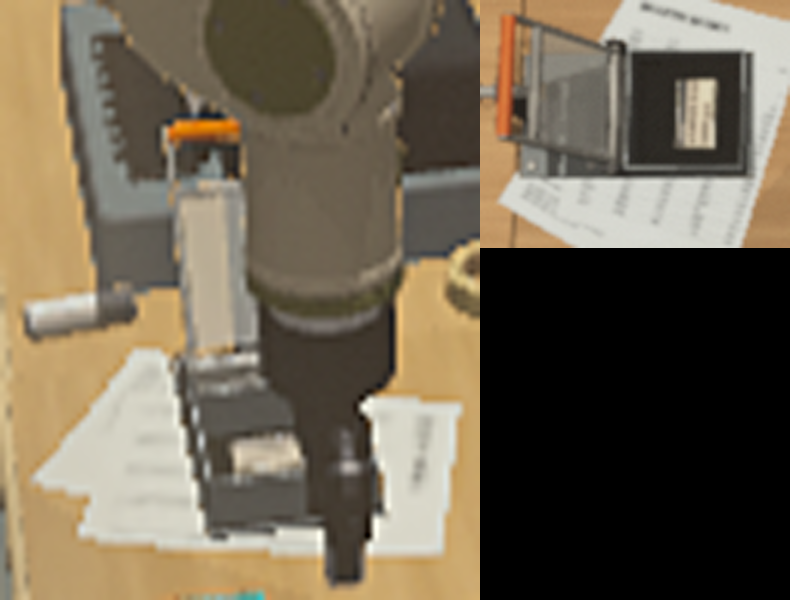

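Label side up, the box lies in the bin (top crop (695,113)). The lid stands open, bar at crop (507,75), and the hand is clear. I'll do one angle check and hand in.

```bash
python3 -c "
from h import *
for th in (1.87,1.93,1.96): print(th,proj('top',[.515,.163-.178*np.cos(th),.064+.178*np.sin(th)]).round(1))
im=cams.camera('top')[190:245,150:175].astype(int); m=(im[...,0]>170)&(im[...,2]<90)&(im[...,0]-im[...,1]>60); r,c=np.nonzero(m); print('bar px',c.mean()+150,r.mean()+190,m.sum())
print(manip.hand_in())"
```

```text
1.87 [[161.6 214. ]]
1.93 [[158.4 214.2]]
1.96 [[156.9 214.4]]
bar px 157.40764331210192 213.5095541401274 157
the job is handed in; nothing more can be done
None
```

The lid is open and resting on its plunger, the staple box is on the bin floor, and the job is handed in at about 23 s of the 70 s. No verdict was reported.

- **Lid:** I gripped it by the orange bar and swung it slowly over its balance point. It met the plunger at about 1.87 rad. I pressed on until the bar stopped moving at about 1.96 rad, then eased off and let go. The stop came 0.09 rad after contact, as expected for a plunger fully home.
- **After release:** The force on the hand went to about zero and the lid stayed open. In the last top view the bar is at 157.4 px. That compares with 156.9 px predicted for fully home and 161.6 px for first contact.
- **Peak force:** When the plunger bottomed out, my estimate of the push at the bar briefly reached 13 N, right at the stated forcing limit. Some of that reading was probably grip friction and strain from the hand path. I backed off straight away, but this is the least certain point.
- **Staple box:** I picked it up from the counter and set it flat in the bin, the same way up. Floor contact showed as a force of about 4 N. The last picture shows it lying flat with the label up.
- **Other things:** I did not touch the turquoise and yellow boxes or the other items. The fingers stayed above the rest, and the hand ended clear of everything. I did not check every bystander in a final picture.

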